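Hold the topping dispenser's gate open at the marker

TASK

I want to brush out the empty topping dispenser from above: first stand the open steel cup upright, centred on the small round stand in front of the dispenser's chute, and let go of it. Then pull the dispenser's spring-loaded gate out by its wooden grip until its pointer is level with the marker on the rail, and finish while still holding it there, without letting go, because the spring would shut it. Leave the marker and the other things on the table where they are.

Things in the scene. Friction and masses are not known exactly. Their poses are not given: they have to be found in the camera images.
- cup: Loose open steel cup, plain and round, 57 mm across the rim, 54 mm at the foot, 55 mm tall, wall 3 mm, 0.12 kg. Origin: centre of its underside, z up. It stands on the table in a row with a glass spice jar and a tin; which of the three places it has changes.
- dispenser: Topping dispenser, fixed on the table. Origin at table height; x points from the cup stand to the housing (away from the robot), y left, z up. Wooden housing x -35 to 50 mm, y +-50, 132 high; aluminium hopper on it to 195 mm, y +-47; dark foot board x -130 to 50, y +-60, 12 high. Chute in front: lip at x -67 mm, 111 mm high, 40 mm wide, side walls up to 137. The gate comes out on the right (-y).
- stand_top (a point): Centre of the top of the dispenser's fixed round cup stand: disc 40 mm across, 45 mm above the table, 100 mm in front (-x) of the dispenser's origin, axes as the dispenser's. A centred cup has its rim at 100 mm and passes the chute's lip with about 4 mm to spare when lowered straight down; a grip across the dispenser's y keeps the fingers clear of the chute.
- gate (a joint): Spring-return gate slide, m: 0 shut (as at the start), grows as it is pulled out along the dispenser's -y; stop at 0.08. The spring pulls it shut with about 3.3 N at 0, plus 1.1 N per 10 mm.
- grip (a point): Point in the middle of the gate's upright wooden grip, 18 mm below its top; moves with the gate, axes as the dispenser's. Grip 14 mm thick (x), 28 mm long (y), from 139 to 190 mm above the table; nothing else within 50 mm of it above 142 mm. When shut it is 118 mm from the dispenser's origin along -y. Can be pinched from above across x.
- pointer (a point): Free tip of the gate's thin round steel pointer (5 mm), which sticks out from under the grip towards the dispenser's -x, 120 mm above the table; moves with the gate, axes as the dispenser's.
- marker (a joint): Position of the marker on its rail, m: the value that the gate has when the pointer is level with the marker. Differs each time, 0.03 to 0.055; the marker is stiff (12 N) and must not be shifted.
- mark (a point): Top of the marker's upright aluminium blade (4 mm wide in y), 121 mm above the table, on the rail below and in front of the grip, axes as the dispenser's. The pointer is level with it when both have the same y in the dispenser's frame (the two are 9 mm apart in x).
- spice_jar: Loose spice jar with a cap, 42 mm across, 96 mm tall, origin at the centre of its underside; to be left alone.
- tin: Loose closed food tin, 57 mm across, 72 mm tall, origin at the centre of its underside; to be left alone.
- jam_jar: Loose jar with a screw lid, 62 mm across, 86 mm tall, behind the row, origin at the centre of its underside; to be left alone.
- card: Loose price card in a wooden foot, 28 x 58 mm, 85 mm tall, behind the row, origin at the centre of its underside; to be left alone.
Mind the look-alikes: they are no part of the job. Leave any purple look-alike of the cup alone.

How it is judged:
On the way, in this order (a step that is already met when the one before it is completed fails the run):
1. the cup stands upright and released on the stand, the gate still shut (horizontal distance between cup and stand_top below 0.01 m and z of cup in the frame of stand_top between -0.004 and 0.004 m and angle between cup's own z axis and vertical below 0.1 rad and contact force between the fingers and cup below 0.2 N and linear speed of cup below 0.02 m/s and value of joint gate below 0.008 m), for 0.3 s.
2. the gate is held by the fingers with its pointer at the marker (y of pointer in the frame of mark between -0.005 and 0.005 m and velocity of joint gate between -0.01 and 0.01 m/s and contact force between the fingers and gate above 2 N), for 0.3 s.
At the end, for the whole second after the job is handed in: The cup stands upright and released on the stand, its centre within 10 mm of the stand's; the fingers still hold the gate (contact force over 2 N), at rest, its pointer within 5 mm of the marker along the rail; the spice jar, tin, jam jar and card stand (all of step 2 and horizontal distance between cup and stand_top below 0.01 m and z of cup in the frame of stand_top between -0.004 and 0.004 m and angle between cup's own z axis and vertical below 0.1 rad and contact force between the fingers and cup below 0.2 N and linear speed of cup below 0.02 m/s and angle between each of spice_jar, tin, jam_jar, card's own z axis and vertical below 0.15 rad); the arm keeps its last pose, push and grip.
It fails at once if the marker is shifted on its rail by more than 4 mm (distance of mark from where it was at the start of the episode above 0.004 m).
It fails at once if the spice jar is moved by more than 25 mm (distance of spice_jar from where it was at the start of the episode above 0.025 m).
It fails at once if the tin is moved by more than 25 mm (distance of tin from where it was at the start of the episode above 0.025 m).
It fails at once if the jam jar is moved by more than 25 mm (distance of jam_jar from where it was at the start of the episode above 0.025 m).
It fails at once if the card is moved by more than 25 mm (distance of card from where it was at the start of the episode above 0.025 m).
It also fails if it takes over 54 s, if anything falls off the work surface, if the arm or the gripper's body presses on something with over 40 N, if the wrist force passes 120 N, or if a joint passes its speed limit or range.

ROBOT

A 6-joint arm with a two-finger parallel gripper is mounted at the origin on a cart in front of the work surface, level with it; the furniture and walls round the work are solid. World frame = base frame: x ahead of the robot, y to its left, z up, the work surface at z = 0. Lengths are in m, angles in rad, forces in N, time in s.
With the tool pointing down it reaches from about 0.4 to 0.825 m from the base axis. Payload 7 kg.
Tool frame: the origin (TCP) lies at the very end of the fingers, on their centre line; the grasp point (between the pads) lies arm.grip_point_offset behind it (arm.grip_point_offset is the distance from the TCP to the grasp point, in m); z points along the fingers, y is the line along which they close (so a half turn about z gives the same grasp; the last joint's range is limited). The gripper opens to 88 mm and grips with 3 to 60 N. Pads are 19 mm wide; open, the fingers measure 130 mm over their backs; the gripper's body (78 mm by 193 mm) begins 47 mm behind the grasp point.
Start: joints at [-0.928, 0.359, 0.012, 0, -1.224, -0.288], TCP at [0.234, -0.633, 0.227] pointing down, gripper open.
Joint ranges: [-3.07, 3.07], [-1.43, 2.12], [-1.02, 1.25], [-3.03, 1.67], [-3.05, -0], [-3.03, 3.03]. Speed limits (rad/s): [2.39, 2.39, 3.01, 3.14, 3.14, 3.14].

INTERFACE

Orientations are given as [roll, pitch, yaw] about the fixed x, y, z axes, in that order (R = Rz(yaw) Ry(pitch) Rx(roll)).
In Python, from station import arm gives the robot as it stands.
- The arm moves only by the shell command python3 -m crank 'ROWS' [OPENING] [FORCE]. ROWS is JSON, a list of rows, each an object of numbers: "dx", "dy", "dz": the shift along the tool's x, y, z in cm; "wx", "wy", "wz": the turn, a rotation vector about the tool's x, y, z in degrees. A call has exactly 10 rows; each row is the pose to reach, as a shift and turn from the pose commanded when the call began, along the tool's axes at that moment; what a row does not reach only later rows make up. A row lasts 1/8 s, in which the tool goes at most 62.5 mm and 10.7 degrees, less where a joint would pass 70% of its speed; a pose out of reach is approached as far as the arm can. A call with a gripper value outside its range is refused whole. OPENING is the finger opening in cm, from 0 to 8.76, set as the call begins (- or left out, the last holds). The fingers move at their own pace and stop on an object; FORCE is the grip in N (left out, the last holds). Time passes only in rows, so rows that repeat a pose let the fingers close, or fill a call up. It gives the time, the measured TCP pose, the force, the opening and the grip force at its end, in the units of the state.
- arm.get_state(): the state, without advancing time (a new reading comes with each control period).
- arm.grab_frame(name): name is "scene" or "side" or "wrist"; returns the picture (384x512x3 uint8, red, green, blue); there is no depth.
- arm.calibration(name): a dict with "fx", "fy", "cx", "cy" (pixels), "dist_coeffs" ([k1, k2, p1, p2, k3] as OpenCV has them; the pictures are not rectified), "world_from_camera" (4x4, takes a point from camera to world coordinates). Camera axes: x right, y down, z forward; pixel columns grow to the right and rows downward; lengths in m; the calibration is good to about 2 mm. A picture is of the moment at which its call begins: read the wrist's pose just before it. calibration takes no time and is no camera call; for the wrist camera it gives the pose at the moment of the call.
- arm.job_done(): hands the job in; it is judged then, once.
Trained networks look in the newest picture that a camera, given by its name, has taken for a name from the list of things; names that differ only in an ending like _2 or _b are one class to them, and where a whole thing is asked for, a point or a joint stands for the part that bears it (a point fixed in the world has none). Each returns a list of dicts, best first, with "confidence" (0 to 1); they miss things now and then, are a little off and sometimes report something else, mostly with a low value. They report only what shows in the picture. A call takes as long as a camera call. They do not tell look-alikes from the thing itself.
- arm.find_in(camera, query): "centre" ([x, y, z] in m, in world coordinates, good to about 4 mm: the middle of the surface that is visible of it).
- arm.masks_of(camera, query): "pixels" (384x512 bool, what is visible of it).
- arm.mark_of(camera, query): "centre" ([x, y, z] in m, in world coordinates, good to about 4 mm: a listed point, or the origin of a listed thing).
The state is a dict: "t": time; "q": joint angles; "qd": joint speeds; "joint_efforts": joint torques, N m; "eef_pos": TCP position; "ee_rot": TCP orientation; "force": force on the tool from outside, world axes, zero at the start; "moment": the same for the moment, N m; "width": finger opening in m; "gripper_force": force on a finger pad.
Only numpy, scipy, OpenCV 4.12 (cv2) and the standard library are available. Lean on these libraries where they do the work, as an engineer would, in place of code of your own. Each camera call takes 0.05 s, during which the arm holds its last target. There are 200 camera calls.

## Working session

There is one attempt and no reset: what is moved stays moved. The work goes in short steps, Python scripts to look and compute and a shell command to move; the robot and the scene stay as the last step left them, time stands still between calls to the robot, and variables do not carry over. Pictures are saved under pics/ and viewed, at most 10 in all, crops included, and the job is handed in when it is done.

```bash
ls; mkdir -p pics; python3 - <<'E'
from station import arm
import cv2,numpy as np
s=arm.get_state();print(s['t'],s['eef_pos'],s['ee_rot'],s['width'],arm.grip_point_offset)
ims=[]
for c in("scene","side"):
    im=arm.grab_frame(c);cv2.imwrite(f"pics/{c}0.png",im[:,:,::-1])
    for q in("cup","dispenser","stand_top","grip","pointer","mark","spice_jar","tin","jam_jar","card"):
        print(c,q,[(np.round(d['centre'],4).tolist(),round(d['confidence'],2)) for d in arm.mark_of(c,q)][:3])
E
```

```text
pics
0.0 [ 0.2342982  -0.63252212  0.22565398] [ 3.13998335e+00 -1.27291675e-04 -2.78691027e+00] 0.0873048499600607 0.0188
scene cup [([0.4807, 0.0787, -0.0029], 0.76), ([0.614, -0.1328, 0.0005], 0.73), ([0.462, -0.2322, 0.0034], 0.62)]
scene dispenser [([0.6171, 0.2106, -0.0006], 0.97)]
scene stand_top [([0.518, 0.2043, 0.047], 0.79)]
scene grip [([0.6242, 0.0916, 0.1752], 0.92)]
scene pointer [([0.6057, 0.0912, 0.1185], 0.67)]
scene mark []
scene spice_jar [([0.4577, -0.114, 0.0015], 0.6)]
scene tin [([0.5003, -0.3536, 0.0002], 0.58), ([0.4639, -0.2345, 0.0028], 0.51)]
scene jam_jar [([0.6125, -0.1286, 0.0004], 0.74)]
scene card [([0.6112, -0.3148, -0.0001], 0.76)]
side cup [([0.4799, 0.0832, -0.002], 0.97), ([0.4665, -0.2353, 0.001], 0.52)]
side dispenser [([0.6174, 0.2118, 0.0001], 0.65)]
side stand_top [([0.5206, 0.205, 0.0418], 0.62)]
side grip [([0.4586, -0.1115, -0.0018], 0.55), ([0.6286, 0.0915, 0.1763], 0.5)]
side pointer [([0.6054, 0.0926, 0.1173], 0.53)]
side mark [([0.5977, 0.0433, 0.1159], 0.45)]
side spice_jar [([0.4606, -0.113, -0.0032], 0.68)]
side tin [([0.4998, -0.3535, 0.0], 0.63)]
side jam_jar [([0.6129, -0.1298, -0.0008], 0.67)]
side card [([0.631, 0.0915, 0.1791], 0.74), ([0.6063, -0.3152, -0.0003], 0.49)]
```

View pics/scene0.png

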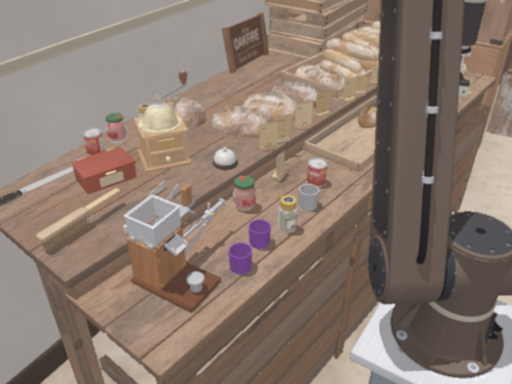

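View pics/side0.png

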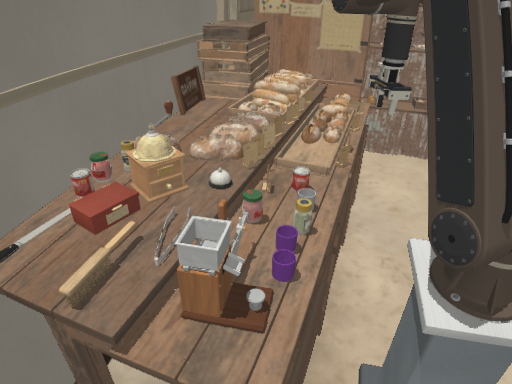

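The scene picture shows four candidates for the cup:
- Grey steel cup at (309,197), between the spice jar at (288,214) and the tin at (317,172).
- Purple cups at (240,259) and (260,235), which are look-alikes.
- Jam jar at (244,193), which the network also reported as a cup.

The plain grey cup in the row fits the description. In the side picture it is at (306,197), partly behind the spice jar. The small cup-like disc at (195,281) is the stand. I'll confirm the grey cup in one enlarged crop.

```bash
cat > h.py <<'E'
from station import arm
import numpy as np,cv2
from scipy.spatial.transform import Rotation as R
def to(p,yawdeg):
    s=arm.get_state();C=R.from_euler('xyz',s['ee_rot']);T=R.from_euler('xyz',[180,0,yawdeg],degrees=True)
    print('t',s['t'],'pos',np.round(s['eef_pos'],4),'d cm',np.round(C.inv().apply(np.array(p)-s['eef_pos'])*100,2),'w',np.round((C.inv()*T).as_rotvec(degrees=True),1))
def proj(c,P,cal=None):
    k=cal or arm.calibration(c);W=np.linalg.inv(np.array(k['world_from_camera']))
    K=np.array([[k['fx'],0,k['cx']],[0,k['fy'],k['cy']],[0,0,1]])
    return cv2.projectPoints(np.atleast_2d(np.array(P,float)),cv2.Rodrigues(W[:3,:3])[0],W[:3,3],K,np.array(k['dist_coeffs']))[0][:,0]
def ray(c,uv,z,cal=None):
    k=cal or arm.calibration(c);W=np.array(k['world_from_camera'])
    K=np.array([[k['fx'],0,k['cx']],[0,k['fy'],k['cy']],[0,0,1]])
    n=cv2.undistortPoints(np.array(uv,float).reshape(-1,1,2),K,np.array(k['dist_coeffs']))[:,0]
    d=np.c_[n,np.ones(len(n))]@W[:3,:3].T;o=W[:3,3]
    return o+d*((z-o[2])/d[:,2])[:,None]
E
python3 - <<'E'
from h import *
im=cv2.imread('pics/scene0.png')[140:260,210:350];cv2.imwrite('pics/crop.png',cv2.resize(im,None,fx=5,fy=5,interpolation=2)[:600,:700])
print(proj('scene',[[.464,-.234,0],[.464,-.234,.055]]))
to([0.464,-0.234,0.23],-90)
E
```

```text
[[307.16847849 205.62277963]
 [308.50765359 189.910688  ]]
t 1.1 pos [ 0.2345 -0.6329  0.2266] d cm [-35.38  29.44  -0.34] w [ -0.    0.  -69.7]
```

View pics/crop.png

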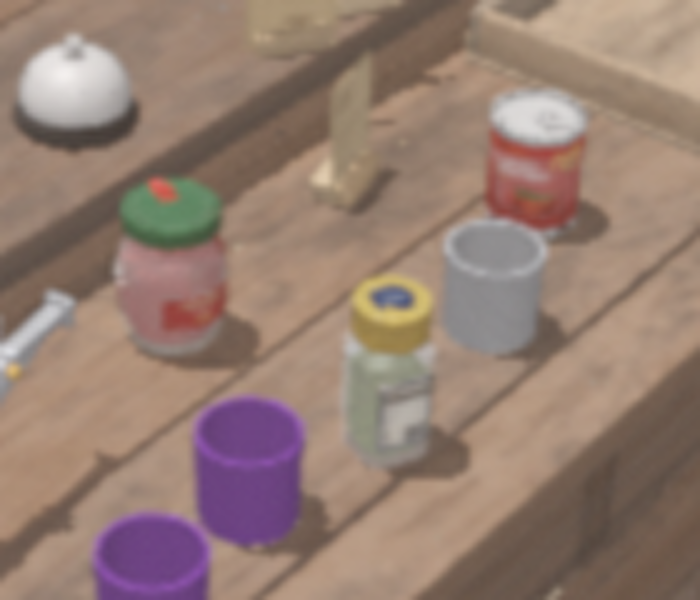

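The crop confirms it: an open, plain grey cup at scene (309,197), standing between the spice jar and the tin. I'll move above it.

```bash
python3 -m crank '[{"dx":-5,"dy":4,"wz":-9},{"dx":-9,"dy":8,"wz":-18},{"dx":-14,"dy":12,"wz":-27},{"dx":-18,"dy":15,"wz":-36},{"dx":-23,"dy":19,"wz":-45},{"dx":-27,"dy":23,"wz":-54},{"dx":-32,"dy":26,"wz":-63},{"dx":-35.4,"dy":29.4,"wz":-69.7},{"dx":-35.4,"dy":29.4,"wz":-69.7},{"dx":-35.4,"dy":29.4,"wz":-69.7}]' 8.7 20
python3 - <<'E'
from h import *
k=arm.calibration('wrist');im=arm.grab_frame('wrist');cv2.imwrite('pics/w1.png',im[:,:,::-1])
for f in (arm.mark_of,):
    print([(np.round(d['centre'],4).tolist(),round(d['confidence'],2)) for d in f('wrist','cup')][:3])
m=arm.masks_of('wrist','cup')
for d in m[:2]:
    c=cv2.findContours(d['pixels'].astype('uint8'),0,2)[0];c=max(c,key=cv2.contourArea);e=cv2.fitEllipse(c)
    print(d['confidence'],e,cv2.boundingRect(c),ray('wrist',[e[0]],.055,k))
print(proj('wrist',[[.464,-.234,0],[.464,-.234,.055]],k))
to([0.464,-0.234,0.1],-90)
E
```

```text
[]
[[421.84147369 364.84922566]
 [438.4950608  392.04612923]]
t 1.25 pos [ 0.2345 -0.633   0.2266] d cm [-35.38  29.43  12.66] w [  0.    0.  -69.7]$[0]: bad value
```

View pics/w1.png

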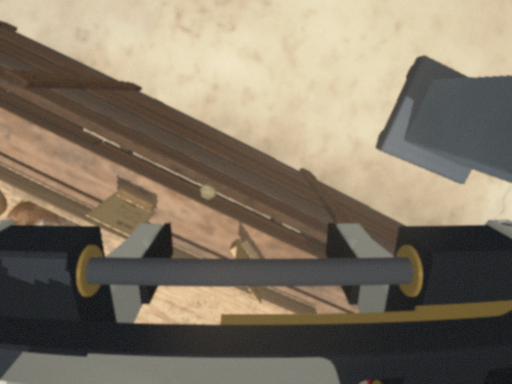

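The move was refused with "bad value", so this wrist picture still shows the start pose, with no cup in view. A row probably needs all six keys.

```bash
python3 -m crank '[{"dx":-4.5,"dy":3.7,"dz":0,"wx":0,"wy":0,"wz":-9},{"dx":-9,"dy":7.4,"dz":0,"wx":0,"wy":0,"wz":-18},{"dx":-13.5,"dy":11.1,"dz":0,"wx":0,"wy":0,"wz":-27},{"dx":-18,"dy":14.8,"dz":0,"wx":0,"wy":0,"wz":-36},{"dx":-22.5,"dy":18.5,"dz":0,"wx":0,"wy":0,"wz":-45},{"dx":-27,"dy":22.2,"dz":0,"wx":0,"wy":0,"wz":-54},{"dx":-31.5,"dy":26,"dz":0,"wx":0,"wy":0,"wz":-63},{"dx":-35.4,"dy":29.4,"dz":0,"wx":0,"wy":0,"wz":-69.7},{"dx":-35.4,"dy":29.4,"dz":0,"wx":0,"wy":0,"wz":-69.7},{"dx":-35.4,"dy":29.4,"dz":0,"wx":0,"wy":0,"wz":-69.7}]' 8.7 20 && python3 - <<'E'
from h import *
k=arm.calibration('wrist');im=arm.grab_frame('wrist');cv2.imwrite('pics/w2.png',im[:,:,::-1])
for f in (arm.mark_of,):
    print([(np.round(d['centre'],4).tolist(),round(d['confidence'],2)) for d in f('wrist','cup')][:3])
m=arm.masks_of('wrist','cup')
for d in m[:2]:
    c=cv2.findContours(d['pixels'].astype('uint8'),0,2)[0];c=max(c,key=cv2.contourArea);e=cv2.fitEllipse(c)
    print(d['confidence'],e,cv2.boundingRect(c),ray('wrist',[e[0]],.055,k))
print(proj('wrist',[[.464,-.234,0],[.464,-.234,.055]],k))
to([0.464,-0.234,0.1],-90)
E
```

```text
t: 2.5
eef_pos: [0.4642, -0.2342, 0.2266]
ee_rot: [3.142, -0.0, -1.57]
force: [-0.3, -0.3, 0.0]
width: 0.0869
gripper_force: 0.0
[([0.466, -0.2397, -0.0019], 0.92), ([0.4878, -0.022, -0.0004], 0.6)]
0.87 ((227.99119567871094, 308.87054443359375), (37.89253616333008, 41.97810745239258), 18.80265235900879) (208, 287, 43, 38) [[ 0.49199657 -0.04930371  0.055     ]]
0.6 ((249.59861755371094, 165.15745544433594), (49.4324951171875, 54.471282958984375), 4.919168949127197) (224, 137, 52, 56) [[ 0.46433602 -0.23838227  0.055     ]]
[[249.79614726 159.2220575 ]
 [249.89892169 169.04743321]]
t 2.65 pos [ 0.4638 -0.2352  0.2266] d cm [-0.12 -0.03 12.66] w [ 0.  -0.  -0.1]
```

```bash
cat >> h.py <<'E'
def sil(c,p,k,shape=(384,512),R3=None):
    a=np.linspace(0,2*np.pi,60);u=np.c_[np.cos(a),np.sin(a)]
    P=np.r_[np.c_[p[:2]+.027*u,0*a+p[2]],np.c_[p[:2]+.0285*u,0*a+p[2]+.055]]
    return cv2.convexHull(proj(c,P,k).astype('float32'))
def fitcup(c,p0,k,mask,z=0.):
    from scipy.optimize import minimize
    S=8;mb=cv2.resize(mask.astype('uint8'),None,fx=S,fy=S,interpolation=0)
    def f(q):
        h=sil(c,[q[0],q[1],z],k)[:,0];im=np.zeros(mb.shape,'uint8')
        cv2.fillPoly(im,[np.round((h+.5)*S).astype(np.int32)],1);return (im!=mb).sum()/S/S
    r=minimize(f,p0,method='Nelder-Mead',options=dict(initial_simplex=np.array(p0)+np.array([[0,0],[.006,0],[0,.006]]),xatol=1e-4))
    return r.x,r.fun,mask.sum()
def best(c,q,p,k):
    u=proj(c,[p],k)[0];ms=arm.masks_of(c,q)
    ms=[m for m in ms if abs(np.argwhere(m['pixels']).mean(0)[::-1]-u).max()<15]
    return ms[0]['pixels'] if ms else None
E
python3 - <<'E'
from h import *
for c in('wrist','scene'):
    k=arm.calibration(c);arm.grab_frame(c);m=best(c,'cup',[.464,-.236,.027],k)
    if m is not None:print(c,fitcup(c,[.464,-.236],k,m))
m=arm.grab_frame('wrist');cv2.imwrite('pics/w2.png',cv2.resize(m[:,:,::-1],(768,576)))
E
```

```text
wrist (array([ 0.4641798 , -0.23611523]), np.float64(61.9375), np.int64(2231))
scene (array([ 0.46703347, -0.23858945]), np.float64(25.015625), np.int64(471))
```

View pics/w2.png

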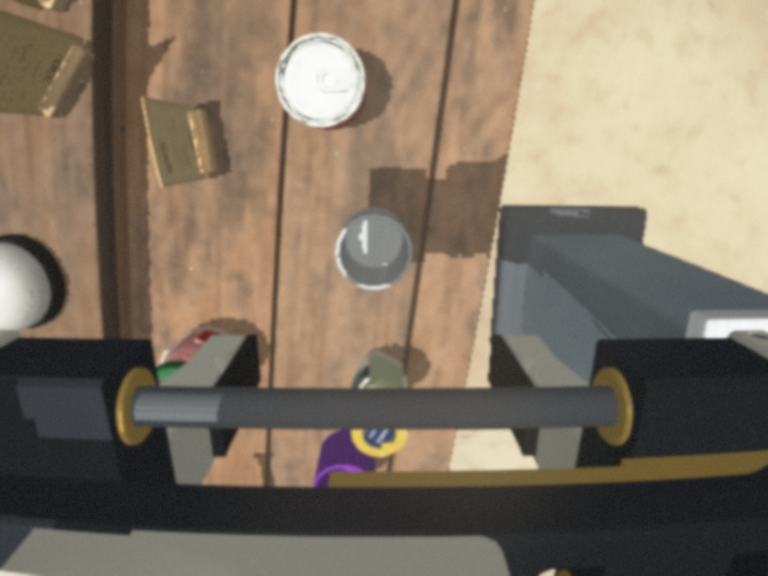

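The picture shows the cup at (249,166) in camera pixels (373,249 here), almost below the tool, with free space on both sides along the closing direction. I'll descend with the fingertips to z = 0.030, then close.

```bash
python3 -m crank '[{"dx":0.13,"dy":-0.05,"dz":4,"wx":0,"wy":0,"wz":0},{"dx":0.13,"dy":-0.05,"dz":8,"wx":0,"wy":0,"wz":0},{"dx":0.13,"dy":-0.05,"dz":12,"wx":0,"wy":0,"wz":0},{"dx":0.13,"dy":-0.05,"dz":15,"wx":0,"wy":0,"wz":0},{"dx":0.13,"dy":-0.05,"dz":17,"wx":0,"wy":0,"wz":0},{"dx":0.13,"dy":-0.05,"dz":18.5,"wx":0,"wy":0,"wz":0},{"dx":0.13,"dy":-0.05,"dz":19.3,"wx":0,"wy":0,"wz":0},{"dx":0.13,"dy":-0.05,"dz":19.66,"wx":0,"wy":0,"wz":0},{"dx":0.13,"dy":-0.05,"dz":19.66,"wx":0,"wy":0,"wz":0},{"dx":0.13,"dy":-0.05,"dz":19.66,"wx":0,"wy":0,"wz":0}]' 8.7 20 && python3 -m crank '[{"dx":0,"dy":0,"dz":0,"wx":0,"wy":0,"wz":0},{"dx":0,"dy":0,"dz":0,"wx":0,"wy":0,"wz":0},{"dx":0,"dy":0,"dz":0,"wx":0,"wy":0,"wz":0},{"dx":0,"dy":0,"dz":0,"wx":0,"wy":0,"wz":0},{"dx":0,"dy":0,"dz":0,"wx":0,"wy":0,"wz":0},{"dx":0,"dy":0,"dz":0,"wx":0,"wy":0,"wz":0},{"dx":0,"dy":0,"dz":0,"wx":0,"wy":0,"wz":0},{"dx":0,"dy":0,"dz":0,"wx":0,"wy":0,"wz":0},{"dx":0,"dy":0,"dz":0,"wx":0,"wy":0,"wz":0},{"dx":0,"dy":0,"dz":0,"wx":0,"wy":0,"wz":0}]' 4 25
```

```text
t: 4.15
eef_pos: [0.4652, -0.2356, 0.0306]
ee_rot: [-3.14, -0.0, -1.57]
force: [-0.9, -1.1, -0.2]
width: 0.0871
gripper_force: 0.0
t: 5.4
eef_pos: [0.4648, -0.2356, 0.03]
ee_rot: [3.142, -0.0, -1.57]
force: [-1.4, -0.1, 3.7]
width: 0.0559
gripper_force: 25.0
```

Gripped: width 56 mm, grip force 25 N. I'll lift, then carry it to above the stand, turning the closing line to the dispenser's y.

```bash
python3 -m crank '[{"dx":0,"dy":0,"dz":-4,"wx":0,"wy":0,"wz":0},{"dx":0,"dy":0,"dz":-9,"wx":0,"wy":0,"wz":0},{"dx":0,"dy":0,"dz":-14,"wx":0,"wy":0,"wz":0},{"dx":0,"dy":0,"dz":-18,"wx":0,"wy":0,"wz":0},{"dx":-2,"dy":0,"dz":-20,"wx":0,"wy":0,"wz":5},{"dx":-6,"dy":0,"dz":-20,"wx":0,"wy":0,"wz":13},{"dx":-11,"dy":0,"dz":-20,"wx":0,"wy":0,"wz":22},{"dx":-16,"dy":0,"dz":-20,"wx":0,"wy":0,"wz":31},{"dx":-21,"dy":0,"dz":-20,"wx":0,"wy":0,"wz":40},{"dx":-21,"dy":0,"dz":-20,"wx":0,"wy":0,"wz":40}]' && python3 - <<'E'
from h import *
o=[];
for c in('scene','side'):
    k=arm.calibration(c);arm.grab_frame(c)
    for q in("dispenser","stand_top","grip","pointer","mark"):
        for d in arm.mark_of(c,q)[:1]:print(c,q,np.round(d['centre'],4),round(d['confidence'],2))
to([0.46,0.2,0.25],-175.8)
E
```

```text
t: 6.65
eef_pos: [0.4646, -0.0229, 0.2298]
ee_rot: [3.141, 0.001, -2.267]
force: [-0.7, -0.9, -1.0]
width: 0.0558
gripper_force: 25.0
scene dispenser [ 6.140e-01  2.114e-01 -2.000e-04] 0.88
scene stand_top [0.516  0.2064 0.0448] 0.87
scene grip [0.624  0.0913 0.175 ] 0.78
scene pointer [0.6062 0.0914 0.1208] 0.59
scene mark [0.6006 0.0451 0.1219] 0.57
side dispenser [ 6.171e-01  2.123e-01 -6.000e-04] 0.7
side stand_top [ 0.4637 -0.0262  0.1966] 0.48
side grip [0.6277 0.0925 0.1783] 0.63
side pointer [0.6064 0.0938 0.1172] 0.53
side mark [0.5996 0.0421 0.1184] 0.64
t 7.25 pos [ 0.4646 -0.026   0.2299] d cm [-17.01  14.89  -2.01] w [ 0.  -0.  45.8]
```

```bash
python3 -m crank '[{"dx":-3,"dy":1.5,"dz":-1,"wx":0,"wy":0,"wz":9},{"dx":-6,"dy":3,"dz":-2,"wx":0,"wy":0,"wz":18},{"dx":-9,"dy":4.5,"dz":-3,"wx":0,"wy":0,"wz":27},{"dx":-12,"dy":6,"dz":-3,"wx":0,"wy":0,"wz":36},{"dx":-13.5,"dy":6.7,"dz":-3,"wx":0,"wy":0,"wz":45.8},{"dx":-13.5,"dy":6.7,"dz":-3,"wx":0,"wy":0,"wz":45.8},{"dx":-13.5,"dy":6.7,"dz":-3,"wx":0,"wy":0,"wz":45.8},{"dx":-13.5,"dy":6.7,"dz":-3,"wx":0,"wy":0,"wz":45.8},{"dx":-13.5,"dy":6.7,"dz":-3,"wx":0,"wy":0,"wz":45.8},{"dx":-13.5,"dy":6.7,"dz":-3,"wx":0,"wy":0,"wz":45.8}]' && python3 - <<'E'
from h import *
k=arm.calibration('wrist');im=arm.grab_frame('wrist')
for q in("dispenser","stand_top","grip","pointer","mark","cup"):
    for d in arm.mark_of('wrist',q)[:2]:print(q,np.round(d['centre'],4),round(d['confidence'],2))
for q in ("stand_top","cup"):print(q,np.round(proj('wrist',[[.518,.2055,.045]],k),1))
v=cv2.resize(im[:,:,::-1],(768,576),interpolation=2);cv2.imwrite('pics/w3.png',v)
np.save('pics/w3.npy',im);import pickle;pickle.dump(k,open('pics/w3k','wb'))
E
```

```text
t: 8.5
eef_pos: [0.5001, 0.1206, 0.2601]
ee_rot: [3.141, 0.0, -3.068]
force: [-0.6, 1.0, -1.6]
width: 0.0559
gripper_force: 25.0
dispenser [ 0.6178  0.2131 -0.0028] 0.9
dispenser [0.6284 0.0927 0.1738] 0.48
stand_top [0.5164 0.2052 0.0432] 0.88
stand_top [0.6327 0.0922 0.1721] 0.7
grip [0.6275 0.0934 0.1705] 0.67
cup [ 0.4882 -0.0203  0.0006] 0.91
cup [0.4986 0.1198 0.2288] 0.85
stand_top [[314.9 179.3]]
cup [[314.9 179.3]]
```

View pics/w3.png

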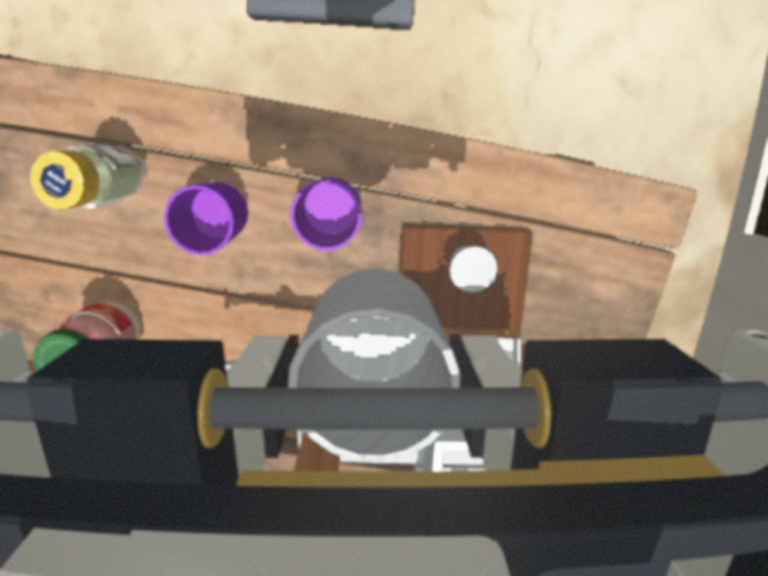

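The picture shows the white stand disc at (473,268) here, i.e. (315,179) in camera pixels, on the dark foot board. The board's front corners are near (403,224) and (530,230), and the cup hangs upright between the fingers. Next I'll measure the disc, the yaw and the cup's offset in the hand.

```bash
python3 - <<'E'
from h import *
import pickle
im=np.load('pics/w3.npy');k=pickle.load(open('pics/w3k','rb'))
g=im.min(2);roi=np.zeros_like(g);roi[155:205,290:340]=g[155:205,290:340]
n,l,s,c=cv2.connectedComponentsWithStats((roi>130).astype('uint8'));i=1+s[1:,4].argmax()
print('disc',s[i],c[i],ray('wrist',[c[i]],.045,k))
cnt=max(cv2.findContours((l==i).astype('uint8'),0,1)[0],key=len)
w=ray('wrist',cnt[:,0],.045,k);print('mincircle',cv2.minEnclosingCircle(w[:,:2].astype('float32')))
b=ray('wrist',np.array([[403,224],[530,230]])/1.5,.012,k);d=b[1]-b[0];print('board',b,np.linalg.norm(d),np.degrees(np.arctan2(-d[0],d[1])))
s=arm.get_state();p=s['eef_pos'];k=arm.calibration('wrist');arm.grab_frame('wrist')
print(p)
m=best('wrist','cup',p+[0,0,0],k)
if m is not None:print('mask',m.sum(),fitcup('wrist',p[:2],k,m,p[2]-.03))
for dx in(0,):print(np.round(proj('wrist',[p,p+[0,0,.025]],k),1))
to([.518,.2055,.20],-175.8)
E
```

```text
disc [299 164  33  30 768] [315.14583333 178.51822917] [[0.51699894 0.20561926 0.045     ]]
mincircle ((0.517431914806366, 0.20575858652591705), 0.020677760243415833)
board [[0.48986039 0.1461432  0.012     ]
 [0.48635663 0.26091428 0.012     ]] 0.11482455210576041 1.7485965692951961
[0.50008001 0.12092912 0.25999848]
mask 8228 (array([0.50057194, 0.12090974]), np.float64(3200.484375), np.int64(8228))
[[249.  236.8]
 [249.  259. ]]
t 8.95 pos [0.5001 0.1209 0.2599] d cm [-2.41  8.3   5.99] w [-0. -0.  0.]
```

```bash
python3 - <<'E'
from h import *
import pickle
im=np.load('pics/w3.npy');k=pickle.load(open('pics/w3k','rb'));s=arm.get_state();p=np.array(s['eef_pos'])
for o in(-.004,-.002,0,.002,.004):
    for zz in (.030,.032):
        h=sil('wrist',p-[-o,0,zz],k)[:,0];print(o,zz,'top row',h[:,1].min().round(1),'cols',h[:,0].min().round(1),h[:,0].max().round(1), 'l/r at row 200', end=' ')
        e=[np.interp(200,[a,b],[c,d]).round(1) for (c,a),(d,b) in zip(h,np.roll(h,-1,0)) if a<=200<b]+[np.interp(200,[b,a],[d,c]).round(1) for (c,a),(d,b) in zip(h,np.roll(h,-1,0)) if b<=200<a];print(e)
print(im[170:190,252].tolist()); print(im[200,195:225,0].tolist())
E
```

```text
-0.004 0.03 top row 171.1 cols 191.9 308.7 l/r at row 200 [np.float64(290.5), np.float64(209.6)]
-0.004 0.032 top row 170.4 cols 192.6 308.0 l/r at row 200 [np.float64(290.6), np.float64(209.5)]
-0.002 0.03 top row 174.2 cols 191.8 308.2 l/r at row 200 [np.float64(288.6), np.float64(210.9)]
-0.002 0.032 top row 173.4 cols 192.6 307.4 l/r at row 200 [np.float64(288.7), np.float64(210.8)]
0 0.03 top row 177.2 cols 191.8 307.6 l/r at row 200 [np.float64(286.9), np.float64(212.2)]
0 0.032 top row 176.4 cols 192.5 306.9 l/r at row 200 [np.float64(287.0), np.float64(212.0)]
0.002 0.03 top row 180.3 cols 191.7 307.1 l/r at row 200 [np.float64(285.0), np.float64(213.5)]
0.002 0.032 top row 179.4 cols 192.4 306.4 l/r at row 200 [np.float64(285.3), np.float64(213.3)]
0.004 0.03 top row 183.3 cols 191.7 306.5 l/r at row 200 [np.float64(282.8), np.float64(215.3)]
0.004 0.032 top row 182.4 cols 192.4 305.8 l/r at row 200 [np.float64(283.2), np.float64(215.0)]
[[182, 152, 125], [180, 152, 125], [180, 150, 124], [179, 150, 124], [176, 148, 123], [169, 141, 120], [162, 137, 116], [157, 134, 115], [147, 128, 114], [131, 123, 116], [120, 119, 117], [119, 120, 119], [119, 118, 119], [116, 117, 115], [115, 115, 116], [119, 121, 118], [117, 117, 117], [115, 116, 115], [120, 119, 116], [116, 117, 115]]
[109, 110, 112, 112, 113, 116, 116, 115, 117, 118, 115, 115, 115, 116, 120, 117, 118, 121, 115, 118, 116, 114, 117, 114, 115, 115, 115, 111, 116, 117]
```

The cup sits centred in the hand: its bottom edge at row 178 corresponds to an offset of about 0.5 mm. The stand is at (0.517, 0.2057). I'll move above it and start lowering.

```bash
python3 -m crank '[{"dx":-1,"dy":4,"dz":0,"wx":0,"wy":0,"wz":0},{"dx":-2.2,"dy":7,"dz":0,"wx":0,"wy":0,"wz":0},{"dx":-2.2,"dy":8.3,"dz":0,"wx":0,"wy":0,"wz":0},{"dx":-2.2,"dy":8.34,"dz":0,"wx":0,"wy":0,"wz":0},{"dx":-2.2,"dy":8.34,"dz":2,"wx":0,"wy":0,"wz":0},{"dx":-2.2,"dy":8.34,"dz":5,"wx":0,"wy":0,"wz":0},{"dx":-2.2,"dy":8.34,"dz":8,"wx":0,"wy":0,"wz":0},{"dx":-2.2,"dy":8.34,"dz":10,"wx":0,"wy":0,"wz":0},{"dx":-2.2,"dy":8.34,"dz":10,"wx":0,"wy":0,"wz":0},{"dx":-2.2,"dy":8.34,"dz":10,"wx":0,"wy":0,"wz":0}]' && python3 - <<'E'
from h import *
s=arm.get_state();p=np.array(s['eef_pos']);print(s['t'],p,s['ee_rot'])
for c,q in (('side',3),('scene',3)):
    k=arm.calibration(c);im=arm.grab_frame(c);u=proj(c,[[.517,.2057,.1]],k)[0].astype(int)
    v=im[max(u[1]-50,0):u[1]+50,max(u[0]-65,0):u[0]+65,::-1];cv2.imwrite(f'pics/{c}1.png',cv2.resize(v,None,fx=6,fy=6,interpolation=2)[:600,:390] if 0 else cv2.resize(v,None,fx=3,fy=3,interpolation=2))
a=cv2.imread('pics/side1.png');b=cv2.imread('pics/scene1.png');h=min(a.shape[0],b.shape[0]);cv2.imwrite('pics/both1.png',np.hstack([a[:h],b[:h]]))
to([.516,.2057,.0775],-175.8)
E
```

```text
t: 10.2
eef_pos: [0.5163, 0.2056, 0.1611]
ee_rot: [3.141, 0.001, -3.068]
force: [0.2, 0.9, -0.8]
width: 0.0558
gripper_force: 25.0
10.2 [0.51632289 0.20558647 0.16108455] [ 3.14116054e+00  1.22711609e-03 -3.06784700e+00]
t 10.3 pos [0.5164 0.2059 0.1613] d cm [ 0.06 -0.02  8.38] w [0.1 0.1 0. ]
```

View pics/both1.png

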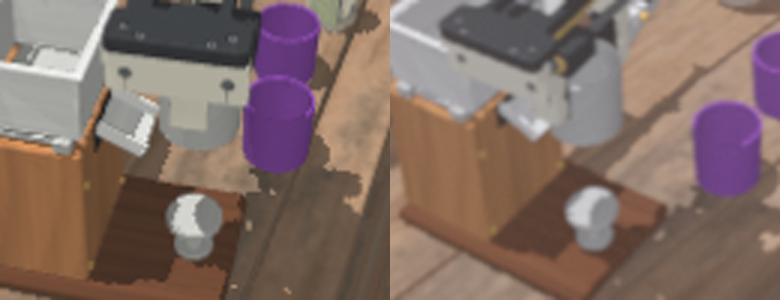

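Both crops show the cup hanging upright above the white stand, at about (195,215) on the left and (592,210) on the right, just in front of the chute and clear of it. I'll lower straight down to about 2 mm above the stand.

```bash
python3 -m crank '[{"dx":0.04,"dy":0,"dz":1,"wx":0,"wy":0,"wz":0},{"dx":0.04,"dy":0,"dz":2,"wx":0,"wy":0,"wz":0},{"dx":0.04,"dy":0,"dz":3,"wx":0,"wy":0,"wz":0},{"dx":0.04,"dy":0,"dz":4.2,"wx":0,"wy":0,"wz":0},{"dx":0.04,"dy":0,"dz":5.4,"wx":0,"wy":0,"wz":0},{"dx":0.04,"dy":0,"dz":6.5,"wx":0,"wy":0,"wz":0},{"dx":0.04,"dy":0,"dz":7.4,"wx":0,"wy":0,"wz":0},{"dx":0.04,"dy":0,"dz":8,"wx":0,"wy":0,"wz":0},{"dx":0.04,"dy":0,"dz":8.3,"wx":0,"wy":0,"wz":0},{"dx":0.04,"dy":0,"dz":8.3,"wx":0,"wy":0,"wz":0}]'
```

```text
t: 11.55
eef_pos: [0.5155, 0.2057, 0.077]
ee_rot: [-3.142, -0.0, -3.068]
force: [-0.6, 0.3, -1.5]
width: 0.0559
gripper_force: 25.0
```

```bash
python3 -m crank '[{"dx":0,"dy":0,"dz":0.05,"wx":0,"wy":0,"wz":0},{"dx":0,"dy":0,"dz":0.1,"wx":0,"wy":0,"wz":0},{"dx":0,"dy":0,"dz":0.15,"wx":0,"wy":0,"wz":0},{"dx":0,"dy":0,"dz":0.2,"wx":0,"wy":0,"wz":0},{"dx":0,"dy":0,"dz":0.22,"wx":0,"wy":0,"wz":0},{"dx":0,"dy":0,"dz":0.22,"wx":0,"wy":0,"wz":0},{"dx":0,"dy":0,"dz":0.22,"wx":0,"wy":0,"wz":0},{"dx":0,"dy":0,"dz":0.22,"wx":0,"wy":0,"wz":0},{"dx":0,"dy":0,"dz":0.22,"wx":0,"wy":0,"wz":0},{"dx":0,"dy":0,"dz":0.22,"wx":0,"wy":0,"wz":0}]'; python3 - <<'E'
from h import *
for i in range(3):
    arm.grab_frame('wrist');s=arm.get_state();print(s['eef_pos'],s['force'])
k=arm.calibration('wrist')
for c in('scene','side'):
    k=arm.calibration(c);arm.grab_frame(c);m=best(c,'cup',[.516,.2057,.07],k)
    if m is not None:print(c,fitcup(c,[.516,.2057],k,m,.045))
E
```

```text
t: 12.8
eef_pos: [0.5155, 0.2057, 0.075]
ee_rot: [3.142, 0.0, -3.068]
force: [-2.5, -1.1, 5.6]
width: 0.0562
gripper_force: 25.0
[0.51551954 0.20572175 0.07501907] [-2.3333168  -1.54666398  5.00771496]
[0.51553352 0.20573246 0.07501847] [-1.30776969 -1.45766423  6.05628841]
[0.51552103 0.20572422 0.07499332] [-2.18807598 -0.45585258  5.26649091]
scene (array([0.51537891, 0.20516094]), np.float64(335.9375), np.int64(456))
side (array([0.51528102, 0.20927797]), np.float64(796.59375), np.int64(135))
```

The cup has made contact, with about 6 N up. I'll open the fingers, then retract straight up.

```bash
python3 -m crank '[{"dx":0,"dy":0,"dz":0,"wx":0,"wy":0,"wz":0},{"dx":0,"dy":0,"dz":0,"wx":0,"wy":0,"wz":0},{"dx":0,"dy":0,"dz":0,"wx":0,"wy":0,"wz":0},{"dx":0,"dy":0,"dz":0,"wx":0,"wy":0,"wz":0},{"dx":0,"dy":0,"dz":0,"wx":0,"wy":0,"wz":0},{"dx":0,"dy":0,"dz":0,"wx":0,"wy":0,"wz":0},{"dx":0,"dy":0,"dz":0,"wx":0,"wy":0,"wz":0},{"dx":0,"dy":0,"dz":0,"wx":0,"wy":0,"wz":0},{"dx":0,"dy":0,"dz":0,"wx":0,"wy":0,"wz":0},{"dx":0,"dy":0,"dz":0,"wx":0,"wy":0,"wz":0}]' 8.7 20 && python3 -m crank '[{"dx":0,"dy":0,"dz":-1,"wx":0,"wy":0,"wz":0},{"dx":0,"dy":0,"dz":-3,"wx":0,"wy":0,"wz":0},{"dx":0,"dy":0,"dz":-6,"wx":0,"wy":0,"wz":0},{"dx":0,"dy":0,"dz":-10,"wx":0,"wy":0,"wz":0},{"dx":0,"dy":0,"dz":-14,"wx":0,"wy":0,"wz":0},{"dx":0,"dy":0,"dz":-18,"wx":0,"wy":0,"wz":0},{"dx":0,"dy":0,"dz":-20,"wx":0,"wy":0,"wz":0},{"dx":0,"dy":0,"dz":-20,"wx":0,"wy":0,"wz":0},{"dx":0,"dy":0,"dz":-20,"wx":0,"wy":0,"wz":0},{"dx":0,"dy":0,"dz":-20,"wx":0,"wy":0,"wz":0}]' && python3 - <<'E'
from h import *
k=arm.calibration('wrist');im=arm.grab_frame('wrist');cv2.imwrite('pics/w4.png',cv2.resize(im[:,:,::-1],(768,576)))
for q in ('cup','stand_top','mark','pointer','grip'):
    for d in arm.mark_of('wrist',q)[:2]:print(q,np.round(d['centre'],4),round(d['confidence'],2))
m=best('wrist','cup',[.516,.2057,.07],k)
if m is not None:print(fitcup('wrist',[.516,.2057],k,m,.045))
to([.627,.092,.275],-85.8)
E
```

```text
t: 14.4
eef_pos: [0.5155, 0.2057, 0.0748]
ee_rot: [3.142, 0.0, -3.068]
force: [0.6, -0.5, 0.3]
width: 0.0875
gripper_force: 0.0
t: 15.65
eef_pos: [0.515, 0.2054, 0.2738]
ee_rot: [-3.141, -0.002, -3.068]
force: [0.6, -0.2, -0.2]
width: 0.0872
gripper_force: 0.0
cup [ 0.4885 -0.0224 -0.0014] 0.76
cup [4.821e-01 7.790e-02 1.000e-04] 0.64
mark [0.5947 0.0473 0.12  ] 0.57
(array([0.5153622 , 0.20611127]), np.float64(115.515625), np.int64(2081))
t 16.0 pos [0.5154 0.2057 0.2745] d cm [-10.29 -12.16  -0.05] w [  0.  -0. -90.]
```

View pics/w4.png

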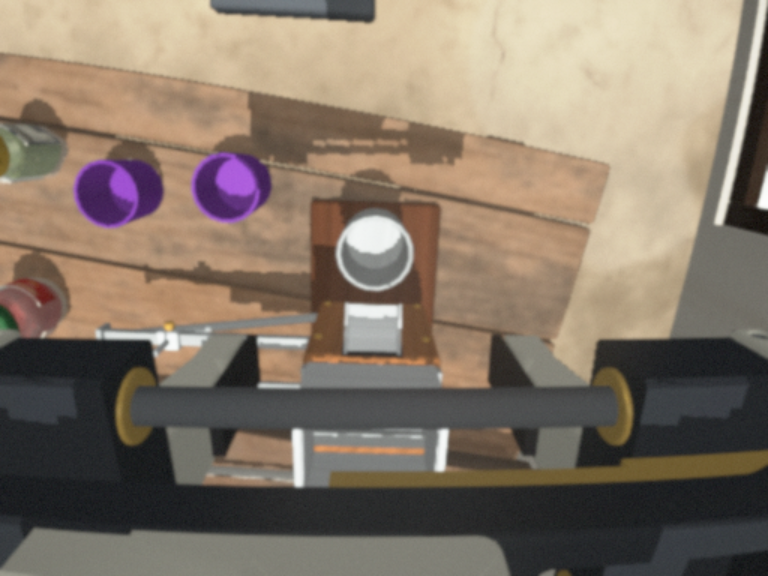

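The cup stands upright on the stand at (374,250) here, centred between the board's edges and clear of the chute; the fit puts it about 2 mm off the stand's centre. Now I'll move above the gate grip.

```bash
python3 -m crank '[{"dx":-1.2,"dy":-1.4,"dz":0,"wx":0,"wy":0,"wz":-10},{"dx":-2.4,"dy":-2.8,"dz":0,"wx":0,"wy":0,"wz":-20},{"dx":-3.6,"dy":-4.2,"dz":0,"wx":0,"wy":0,"wz":-30},{"dx":-4.8,"dy":-5.6,"dz":0,"wx":0,"wy":0,"wz":-40},{"dx":-6,"dy":-7,"dz":0,"wx":0,"wy":0,"wz":-50},{"dx":-7.2,"dy":-8.4,"dz":0,"wx":0,"wy":0,"wz":-60},{"dx":-8.4,"dy":-9.8,"dz":0,"wx":0,"wy":0,"wz":-70},{"dx":-9.4,"dy":-11,"dz":0,"wx":0,"wy":0,"wz":-80},{"dx":-10.3,"dy":-12.1,"dz":0,"wx":0,"wy":0,"wz":-90},{"dx":-10.3,"dy":-12.1,"dz":0,"wx":0,"wy":0,"wz":-90}]' && python3 - <<'E'
from h import *
import pickle
k=arm.calibration('wrist');im=arm.grab_frame('wrist');cv2.imwrite('pics/w5.png',cv2.resize(im[:,:,::-1],(768,576),interpolation=2))
np.save('pics/w5.npy',im);pickle.dump(k,open('pics/w5k','wb'))
for q in ('mark','pointer','grip','gate','marker'):
    for d in arm.mark_of('wrist',q)[:2]:print(q,d.get('centre') is not None and np.round(d['centre'],4),round(d['confidence'],2))
s=arm.get_state();print(s['t'],s['eef_pos'],s['ee_rot'])
print(proj('wrist',[[.626,.092,.19],[.606,.092,.12],[.599,.044,.121]],k))
E
```

```text
t: 17.25
eef_pos: [0.6274, 0.092, 0.2743]
ee_rot: [3.141, -0.0, -1.498]
force: [-0.8, -0.4, -0.2]
width: 0.087
gripper_force: 0.0
mark [0.5963 0.0463 0.1228] 0.53
pointer [0.6103 0.0899 0.1225] 0.82
grip [0.625 0.093 0.171] 0.75
grip [0.6085 0.0904 0.1224] 0.51Traceback (most recent call last):
  File "<stdin>", line 6, in <module>
ValueError: it knows: card, cup, dispenser, grip, jam_jar, mark, pointer, spice_jar, stand_top, tin
```

View pics/w5.png

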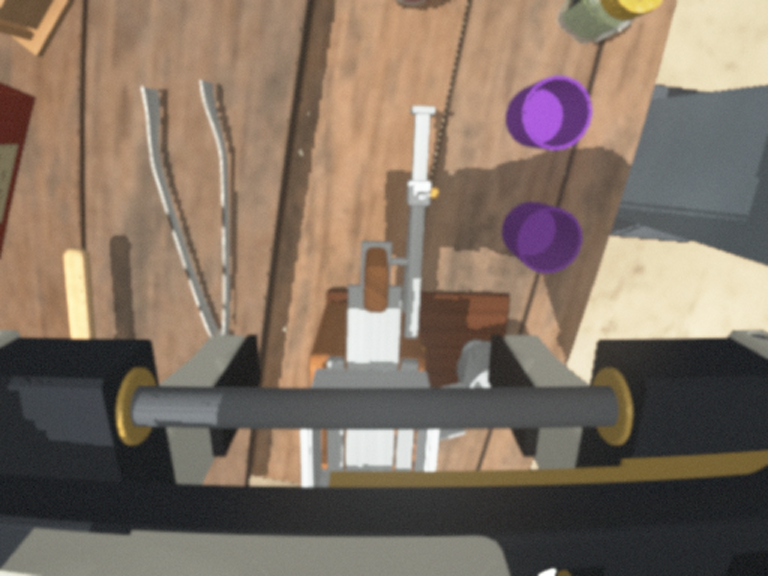

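The picture shows the wooden grip at (376,280), the pointer tip at about (405,261) and the marker on the rail at about (418,188), with the space around the grip free. I'll descend, then pinch.

```bash
python3 -m crank '[{"dx":0,"dy":0.1,"dz":3,"wx":0,"wy":0,"wz":0},{"dx":0,"dy":0.1,"dz":6,"wx":0,"wy":0,"wz":0},{"dx":0,"dy":0.1,"dz":8,"wx":0,"wy":0,"wz":0},{"dx":0,"dy":0.1,"dz":10,"wx":0,"wy":0,"wz":0},{"dx":0,"dy":0.1,"dz":11.3,"wx":0,"wy":0,"wz":0},{"dx":0,"dy":0.1,"dz":12,"wx":0,"wy":0,"wz":0},{"dx":0,"dy":0.1,"dz":12,"wx":0,"wy":0,"wz":0},{"dx":0,"dy":0.1,"dz":12,"wx":0,"wy":0,"wz":0},{"dx":0,"dy":0.1,"dz":12,"wx":0,"wy":0,"wz":0},{"dx":0,"dy":0.1,"dz":12,"wx":0,"wy":0,"wz":0}]' && python3 -m crank '[{"dx":0,"dy":0,"dz":0,"wx":0,"wy":0,"wz":0},{"dx":0,"dy":0,"dz":0,"wx":0,"wy":0,"wz":0},{"dx":0,"dy":0,"dz":0,"wx":0,"wy":0,"wz":0},{"dx":0,"dy":0,"dz":0,"wx":0,"wy":0,"wz":0},{"dx":0,"dy":0,"dz":0,"wx":0,"wy":0,"wz":0},{"dx":0,"dy":0,"dz":0,"wx":0,"wy":0,"wz":0},{"dx":0,"dy":0,"dz":0,"wx":0,"wy":0,"wz":0},{"dx":0,"dy":0,"dz":0,"wx":0,"wy":0,"wz":0},{"dx":0,"dy":0,"dz":0,"wx":0,"wy":0,"wz":0},{"dx":0,"dy":0,"dz":0,"wx":0,"wy":0,"wz":0}]' 0.5 40; python3 - <<'E'
from h import *
import pickle
k=pickle.load(open('pics/w5k','rb'));im=np.load('pics/w5.npy')
r=ray('wrist',np.array([[405,261],[418,187],[413,335],[423,110]])/1.5,.12,k);print(r)
d=r[3]-r[2];print('rail yaw',np.degrees(np.arctan2(d[0],-d[1])))
s=arm.get_state();print(s['eef_pos'],s['force'])
E
```

```text
t: 18.7
eef_pos: [0.6263, 0.0926, 0.1552]
ee_rot: [-3.141, 0.0, -1.497]
force: [0.2, -0.8, -0.7]
width: 0.0869
gripper_force: 0.0
t: 19.95
eef_pos: [0.6264, 0.0926, 0.1548]
ee_rot: [-3.141, 0.0, -1.497]
force: [1.6, 0.1, -1.4]
width: 0.0143
gripper_force: 40.0
[[ 0.60599523  0.09180685  0.12      ]
 [ 0.60191629  0.04021537  0.12      ]
 [ 0.5949609   0.14716579  0.12      ]
 [ 0.60338714 -0.0091911   0.12      ]]
rail yaw 3.0847434308248394
[0.62637429 0.09256589 0.15477252] [ 1.64021323  0.14541309 -1.35229929]
```

Pinched: width 14.3 mm, 40 N. I'll pull 40 mm along tool x first, which stops short of the marker, and then measure.

```bash
python3 -m crank '[{"dx":0.5,"dy":0,"dz":0,"wx":0,"wy":0,"wz":0},{"dx":1,"dy":0,"dz":0,"wx":0,"wy":0,"wz":0},{"dx":1.6,"dy":0,"dz":0,"wx":0,"wy":0,"wz":0},{"dx":2.2,"dy":0,"dz":0,"wx":0,"wy":0,"wz":0},{"dx":2.8,"dy":0,"dz":0,"wx":0,"wy":0,"wz":0},{"dx":3.4,"dy":0,"dz":0,"wx":0,"wy":0,"wz":0},{"dx":3.8,"dy":0,"dz":0,"wx":0,"wy":0,"wz":0},{"dx":4,"dy":0,"dz":0,"wx":0,"wy":0,"wz":0},{"dx":4,"dy":0,"dz":0,"wx":0,"wy":0,"wz":0},{"dx":4,"dy":0,"dz":0,"wx":0,"wy":0,"wz":0}]' && python3 - <<'E'
from h import *
u=R.from_euler('z',4,degrees=True).as_matrix()[:,1]
for c in('wrist','scene','side'):
    im=arm.grab_frame(c);k=arm.calibration(c);y={}
    for q in ('mark','pointer','grip'):
        for d in arm.mark_of(c,q)[:1]:
            y[q]=u@d['centre'];print(c,q,np.round(d['centre'],4),round(d['confidence'],2))
    if 'mark' in y and 'pointer' in y:print(c,'pointer-mark y',y['pointer']-y['mark'])
    p=proj(c,[[.603,.045,.12]],k)[0].astype(int);x0,y0=np.maximum(p-[25,20],0);print(c,x0,y0)
    cv2.imwrite(f'pics/z_{c}.png',cv2.resize(im[y0:y0+40,x0:x0+50,::-1],(500,400),interpolation=2))
    np.save(f'pics/z_{c}.npy',im)
s=arm.get_state();print(s['t'],s['eef_pos'],s['force'])
E
```

```text
t: 21.2
eef_pos: [0.6281, 0.0532, 0.1547]
ee_rot: [3.14, 0.001, -1.497]
force: [-3.5, 7.4, 2.8]
width: 0.0136
gripper_force: 40.0
wrist mark [0.5976 0.0453 0.1223] 0.62
wrist pointer [0.6109 0.0521 0.1217] 0.97
wrist grip [0.6279 0.0537 0.1727] 0.57
wrist pointer-mark y 0.005855674440969939
wrist 263 186
scene mark [0.598  0.0458 0.117 ] 0.48
scene pointer [0.6116 0.2094 0.0018] 0.74
scene grip [0.629  0.0525 0.1754] 0.89
scene pointer-mark y 0.16225279057958716
scene 182 183
side mark [0.5953 0.0451 0.1167] 0.47
side pointer [0.6046 0.0534 0.1152] 0.9
side grip [0.629  0.0527 0.1782] 0.73
side pointer-mark y 0.007631046411336183
side 213 196
21.8 [0.6280989  0.05319305 0.15473985] [-3.58106393  7.57088603  1.94605073]
```

The spring force of 7.5 N agrees with a gate value of about 40 mm. The pointer is still 6 to 7.5 mm short of the marker. I'll pull 6.5 mm more and check with my last picture.

```bash
python3 -m crank '[{"dx":0.1,"dy":0,"dz":0,"wx":0,"wy":0,"wz":0},{"dx":0.2,"dy":0,"dz":0,"wx":0,"wy":0,"wz":0},{"dx":0.3,"dy":0,"dz":0,"wx":0,"wy":0,"wz":0},{"dx":0.45,"dy":0,"dz":0,"wx":0,"wy":0,"wz":0},{"dx":0.6,"dy":0,"dz":0,"wx":0,"wy":0,"wz":0},{"dx":0.65,"dy":0,"dz":0,"wx":0,"wy":0,"wz":0},{"dx":0.65,"dy":0,"dz":0,"wx":0,"wy":0,"wz":0},{"dx":0.65,"dy":0,"dz":0,"wx":0,"wy":0,"wz":0},{"dx":0.65,"dy":0,"dz":0,"wx":0,"wy":0,"wz":0},{"dx":0.65,"dy":0,"dz":0,"wx":0,"wy":0,"wz":0}]' && python3 - <<'E'
from h import *
u=R.from_euler('z',4,degrees=True).as_matrix()[:,1]
out=[]
for c in('wrist','side','wrist','scene'):
    im=arm.grab_frame(c);k=arm.calibration(c);y={}
    for q in ('mark','pointer'):
        for d in arm.mark_of(c,q)[:1]:
            y[q]=u@d['centre'];print(c,q,np.round(d['centre'],4),round(d['confidence'],2))
    if len(y)==2:print(c,'pointer-mark y',y['pointer']-y['mark'])
    p=proj(c,[[.603,.045,.12]],k)[0].astype(int);x0,y0=np.maximum(p-[25,30],0);print(c,x0,y0)
    if len(out)<2:out.append(cv2.resize(im[y0:y0+60,x0:x0+40,::-1],(400,600),interpolation=2))
cv2.imwrite('pics/fin.png',np.hstack(out))
m=best('scene','cup',[.516,.2057,.07],k)
if m is not None:print(fitcup('scene',[.516,.2057],k,m,.045))
s=arm.get_state();print(s['t'],s['eef_pos'],s['force'])
k=arm.calibration('wrist');print(proj('wrist',[[.606,.0455,.12],[.597,.0449,.121],[.597+.00035,.0399,.121]],k))
E
```

```text
t: 23.05
eef_pos: [0.6284, 0.0468, 0.1547]
ee_rot: [3.14, 0.001, -1.497]
force: [-4.2, 7.9, 2.7]
width: 0.0139
gripper_force: 40.0
wrist mark [0.5955 0.0486 0.1211] 0.82
wrist pointer [0.6112 0.0449 0.1203] 0.64
wrist pointer-mark y -0.004786163623744115
wrist 262 184
side mark [0.5963 0.0467 0.1169] 0.62
side pointer [0.6065 0.0485 0.1156] 0.59
side pointer-mark y 0.0010840992582776127
side 213 186
wrist mark [0.599  0.0449 0.1214] 0.78
wrist pointer [0.6094 0.0451 0.1205] 0.62
wrist pointer-mark y -0.0005259545168869451
wrist 262 184
scene mark [0.6002 0.0465 0.1226] 0.63
scene pointer [0.6071 0.0453 0.1206] 0.74
scene pointer-mark y -0.0016783965291462533
scene 182 173
(array([0.5164406 , 0.20506979]), np.float64(36.625), np.int64(767))
23.7 [0.62835609 0.04684379 0.15470902] [-4.62159481  7.75308415  3.04324969]
[[283.02451616 215.34825234]
 [296.5208556  215.95685153]
 [296.89449888 208.99071573]]
```

View pics/fin.png

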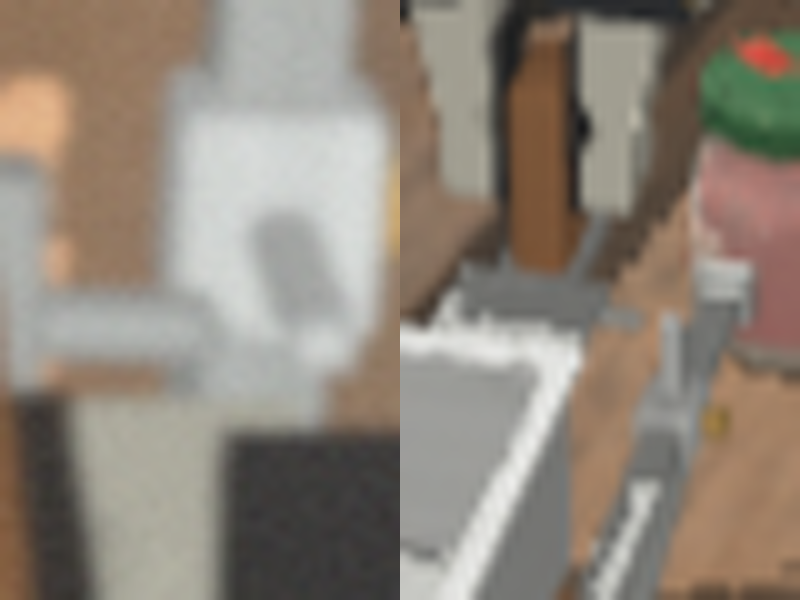

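The wrist crop shows the pointer tip at row 320 and the bright top of the marker blade at about row 345, which puts the pointer roughly 2 mm past it. The networks give -4.8 to +1.1 mm, mean -1.5 mm. The side crop shows the pointer tip at (640,318) beside the blade top at (668,315), with the grip held. I'll ease back 1.2 mm and settle.

```bash
python3 -m crank '[{"dx":-0.06,"dy":0,"dz":0,"wx":0,"wy":0,"wz":0},{"dx":-0.12,"dy":0,"dz":0,"wx":0,"wy":0,"wz":0},{"dx":-0.12,"dy":0,"dz":0,"wx":0,"wy":0,"wz":0},{"dx":-0.12,"dy":0,"dz":0,"wx":0,"wy":0,"wz":0},{"dx":-0.12,"dy":0,"dz":0,"wx":0,"wy":0,"wz":0},{"dx":-0.12,"dy":0,"dz":0,"wx":0,"wy":0,"wz":0},{"dx":-0.12,"dy":0,"dz":0,"wx":0,"wy":0,"wz":0},{"dx":-0.12,"dy":0,"dz":0,"wx":0,"wy":0,"wz":0},{"dx":-0.12,"dy":0,"dz":0,"wx":0,"wy":0,"wz":0},{"dx":-0.12,"dy":0,"dz":0,"wx":0,"wy":0,"wz":0}]' && python3 - <<'E'
from h import *
u=R.from_euler('z',4,degrees=True).as_matrix()[:,1];L=[]
for c in('wrist','side','scene')*3:
    arm.grab_frame(c);y={q:u@d['centre'] for q in('mark','pointer') for d in arm.mark_of(c,q)[:1]}
    if len(y)==2:L.append(round((y['pointer']-y['mark'])*1e3,1))
print(L,np.median(L));s=arm.get_state();print(s['t'],s['eef_pos'],s['force'],s['gripper_force'])
E
```

```text
t: 24.95
eef_pos: [0.6283, 0.0481, 0.1547]
ee_rot: [3.14, 0.001, -1.497]
force: [-4.9, 8.4, 3.1]
width: 0.0137
gripper_force: 40.0
[np.float64(1.7), np.float64(-159.5), np.float64(-0.1), np.float64(-4.1), np.float64(3.7), np.float64(-0.9), np.float64(0.7), np.float64(-389.7), np.float64(-1.1)] -0.9
26.3 [0.62829564 0.04807488 0.1547125 ] [-5.56428753  7.71614022  2.9600596 ] 39.9901807308197
```

Apart from two gross misreadings, the readings centre on 0 mm (median of the rest -0.1 mm). The gate is held at rest with 40 N, so I'm handing in.

```bash
python3 -c "
from station import arm
print(arm.job_done())"
```

```text
the job is handed in; nothing more can be done
None
```

I handed the job in at about 26 s without seeing a verdict: the cup stands released on the stand, about 2 mm off centre, and the gate is held at 40 N with its pointer level with the marker to within about 2 mm by my measurements.

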